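# Turn the rocking half-round block onto its flat foot and show the green tile

## Task

The half-round forming block lies unsteadily on its curved metal side and rocks: turn it over and set it down on its flat orange foot in the middle of the grey base plate, lying lengthwise along the plate. Once it lies there and you have let go of it, swivel the two-sided tile on its stand half a turn counter-clockwise (seen from above), fully to its stop, so that green instead of red faces the robot's side. Leave the carton, ink pad, label roll and marker where they are.

Things in the scene. Friction and masses are not known exactly. Their poses are not given: they have to be found in the camera images.
- block_center (a point): Centre of the loose forming block (0.2 to 0.4 kg): bright metal half-cylinder of radius 25 mm on a straight-sided orange foot 20 mm high; in all 70 mm long (x axis), 50 wide (y), 45 high (z: from the flat foot to the metal crown). At the start it lies on the curve, foot up, long axis within 20 degrees of world y, rocking about that axis; it rolls when touched.
- block_foot (a point): Centre of the flat face of the block's orange foot, 22.5 mm from the block's centre (same axes; z points into the block). The foot's two straight sides, 50 mm apart across y, reach 20 mm up from this face; there the metal curve begins. The block's two end faces (35 mm either way along x) are flat and square, and it stands safely on either.
- plate_top (a point): Centre of the top face of the fixed grey base plate, 150 mm long (its x axis) by 110 mm wide (y), 4 mm thick; its top is 4 mm above the table. A yellow outline 94 x 74 mm in its middle marks the block's place.
- tile_pivot (a point): Point on the upright swivel axis at the centre of the status tile, 87 mm above the table; fixed. Axes of the fixed stand: -x is its front (roughly towards the robot). The tile is an upright plate 84 mm wide, 54 high (60 to 114 mm above the table), 10 thick, red on one face, green on the other, on a post 14 mm thick over a round foot of 84 mm diameter.
- tile (a joint): Swivel angle of the tile about the upright axis, rad, growing counter-clockwise seen from above: 0 = the tile lies along the stand's y axis with red to the front (-x); pi = half a turn, green to the front. Firm stops at 0 and pi; light friction (about 0.025 N m) holds it where it is left.
- carton: Dark red carton standing upright, 73 x 59 mm, 134 mm high; origin under its centre. Bystander.
- ink_pad: Flat red ink pad case, 69 x 98 x 14 mm; origin under its centre. Bystander.
- label_roll: Roll of round labels lying flat, 72 mm diameter, 33 mm high; origin under its centre. Bystander.
- marker: Black and white marker pen lying roughly along world y, 135 mm long, 17 mm thick; origin under its centre. Bystander.

How it is judged:
By the outcome, as a careful person would: the job done as asked, in the order asked, and still so for the second after the job is handed in, with the robot touching nothing.
It also fails if it takes over 72 s, if anything falls off the work surface, if the arm or the gripper's body presses on something with over 40 N, if the wrist force passes 120 N, or if a joint passes its speed limit or range.

## Robot

A 7-joint arm with a two-finger parallel gripper is mounted at the origin on a cart in front of the work surface, level with it; the furniture and walls round the work are solid. World frame = base frame: x ahead of the robot, y to its left, z up, the work surface at z = 0. Lengths are in m, angles in rad, forces in N, time in s.
With the tool pointing down it reaches from about 0.4 to 0.875 m from the base axis. Payload 6.5 kg.
Tool frame: the origin (TCP) lies at the very end of the fingers, on their centre line; the grasp point (between the pads) lies 19 mm behind it (grasp_offset is the distance from the TCP to the grasp point, in m); x points along the fingers, z is the direction in which the jaws open and shut, and the axes are right-handed (so a half turn about x gives the same grasp; the last joint's range is limited). The gripper opens to 88 mm and grips with 3 to 60 N. Pads are 18 mm wide; open, the fingers measure 123 mm over their backs; the gripper's body (75 mm by 187 mm) begins 45 mm behind the grasp point.
Start: joints at [1.061, 0.536, -0.004, 1.538, 0.003, 1.067, -0.071], TCP at [0.279, -0.587, 0.239] pointing down, gripper open.
Joint ranges: [-2.7, 2.7], [-0.37, 2.16], [-1.27, 1.26], [0.24, 2.4], [-1.31, 4.45], [0.19, 1.91], [-2.76, 2.76]. Speed limits (rad/s): [2.39, 2.39, 3.14, 3.14, 3.14, 3.14, 3.14].

## Interface

Orientations are given as a unit quaternion [x, y, z, w].
In Python, from workcell import reach, move_l, move_joints, grip, pause, ik, sense, get_image, Unreachable, finish_job, grasp_offset gives the robot as it stands. The module is installed in compiled form; this text tells all that it offers. Calls block until the motion is done:
- reach(position, orientation): joint-space move of the TCP to a pose.
- move_l(position, orientation=None, feed=0.15): straight line of the TCP; orientation=None keeps the orientation; feed is the mean speed in m/s.
- move_joints(angles): joint-space move.
- grip(opening, effort=None): opening from 0.0 (shut) to 1.0 (fully open); effort is the grip in N (None keeps the last); returns when the fingers have stopped.
- pause(seconds).
- ik(position, orientation): joint angles nearest the present ones, or None.
- sense(): the state.
- get_image(name): name is "scene" or "top"; returns a dict with "img" (400x640x3 uint8, red, green, blue), "K" (3x3 intrinsics, pixels), "xyz" and "orientation" of the camera in the world. Camera axes: x right, y up, looking along -z (the intrinsics and any distortion apply to the point x, -y, -z); pixel columns grow to the right and rows downward; lengths in m; the calibration is good to about 2 mm. A picture is of the moment at which its call begins. There is no depth.
A pose or a line that the arm cannot do raises Unreachable and nothing moves.
- finish_job(): hands the job in, once; it reports no verdict.
The state is a dict: "time": time; "joint_positions": joint angles; "qvel": joint speeds; "effort": joint torques, N m; "position": TCP position; "orientation": TCP orientation; "wrist_force": force on the tool from outside, world axes, zero at the start; "wrist_torque": the same for the moment, N m; "width": opening from 0.0 (shut) to 1.0 (fully open).
Only numpy, scipy, OpenCV 4.12 (cv2) and the standard library are available. Lean on these libraries where they do the work, as an engineer would, in place of code of your own. Each camera call takes 0.05 s, during which the arm holds its last target. There are 200 camera calls.

## Working session

There is one attempt and no reset: what is moved stays moved. The work goes in short steps, each a Python script; the robot and the scene stay as the last script left them, time stands still between calls to the robot, and variables do not carry over. Pictures are saved under pics/ and viewed, about 8 in all and at most 12, crops included, and the job is handed in when it is done.

```bash
mkdir -p pics; ls; python3 - <<'E'
from workcell import *
import cv2,numpy as np
for n in ("scene","top"):
    d=get_image(n); cv2.imwrite(f"pics/{n}0.png",d["img"][:,:,::-1]); print(n,d["K"],d["xyz"],d["orientation"],[k for k in d])
s=sense();print(s["time"],s["position"],s["orientation"],grasp_offset)
E
```

```text
pics
scene [[515.03192773   0.         323.21981679]
 [  0.         515.03192773 204.77802959]
 [  0.           0.           1.        ]] [-0.3016159   0.53182331  1.14488196] [-0.17373891  0.31036074  0.8036836  -0.47705731] ['img', 'K', 'xyz', 'orientation']
top [[377.20415924   0.         317.58324252]
 [  0.         377.20415924 195.01294921]
 [  0.           0.           1.        ]] [0.35038168 0.05209222 1.05173938] [-0.06473262  0.05702561  0.71274572 -0.6960972 ] ['img', 'K', 'xyz', 'orientation']
0.1 [ 0.27882798 -0.58656278  0.2379645 ] [ 0.37793924  0.59825452 -0.3774454   0.59731769] 0.0187
```

View pics/scene0.png

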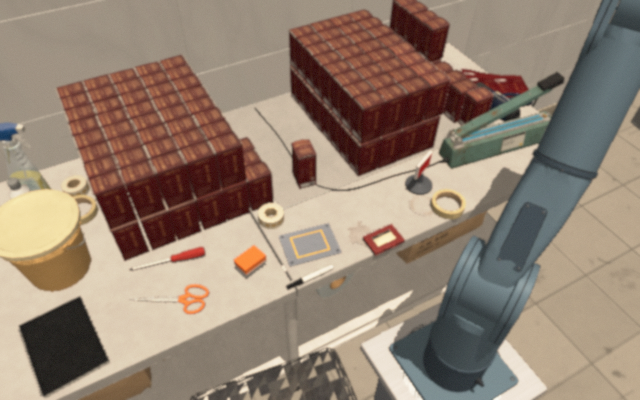

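View pics/top0.png

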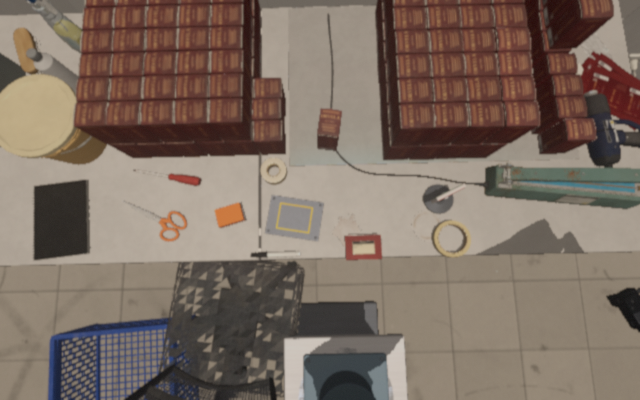

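The scene picture shows the block (orange foot up) at about (250,262), the plate at (310,244), the tile stand at (420,180), the pad at (384,239), the marker at (310,277), the label roll at (271,214) and the carton at (304,162). In the top picture the block is at (230,215), the plate at (294,218), the tile at (440,197), the pad at (363,247) and the marker at (275,254).

```bash
cat > h.py <<'E'
from workcell import *
import cv2, numpy as np
from scipy.spatial.transform import Rotation as R
def rays(d,px):
    px=np.atleast_2d(np.asarray(px,float)); K=d["K"]
    v=np.c_[(px-K[:2,2])/K[[0,1],[0,1]],np.ones(len(px))]*[1,-1,-1]
    v=R.from_quat(d["orientation"]).apply(v); return np.array(d["xyz"]),v/np.linalg.norm(v,axis=1)[:,None]
def plane(d,px,z):
    o,v=rays(d,px); return o+v*((z-o[2])/v[:,2])[:,None]
def tri(d1,p1,d2,p2):
    o1,v1=rays(d1,p1);o2,v2=rays(d2,p2);v1=v1[0];v2=v2[0]
    t=np.linalg.lstsq(np.c_[v1,-v2],o2-o1,rcond=None)[0]
    a=o1+t[0]*v1;b=o2+t[1]*v2; return (a+b)/2,np.linalg.norm(a-b)
def proj(d,P):
    c=R.from_quat(d["orientation"]).inv().apply(np.atleast_2d(P)-d["xyz"])*[1,-1,-1]
    return (c[:,:2]/c[:,2:])*d["K"][[0,1],[0,1]]+d["K"][:2,2]
def mask(d,lo,hi,box):
    hsv=cv2.cvtColor(d["img"],cv2.COLOR_RGB2HSV); m=cv2.inRange(hsv,lo,hi)
    o=np.zeros_like(m);x0,y0,x1,y1=box;o[y0:y1,x0:x1]=m[y0:y1,x0:x1];return o
def blob(m):
    c,_=cv2.findContours(m,cv2.RETR_EXTERNAL,cv2.CHAIN_APPROX_NONE);c=max(c,key=cv2.contourArea)
    M=cv2.moments(c);return np.array([M["m10"],M["m01"]])/max(M["m00"],1e-9),c[:,0,:].astype(float)
def down(yaw):  # finger x down; jaw axis z horizontal at angle yaw
    z=np.array([np.cos(yaw),np.sin(yaw),0]);x=np.array([0,0,-1.]);return R.from_matrix(np.c_[x,np.cross(z,x),z]).as_quat()
E
python3 - <<'E'
from h import *
s,t=get_image("scene"),get_image("top")
np.set_printoptions(precision=4,suppress=True)
OR=((5,170,140),(16,255,255)); YE=((17,110,110),(30,255,255))
for nm,(lo,hi),bs,bt,z in (("block",OR,(225,240,275,280),(210,200,250,232),.045),("outline",YE,(280,225,340,265),(265,195,325,242),.004)):
    (cs,qs),(ct,qt)=[blob(mask(d,lo,hi,b)) for d,b in((s,bs),(t,bt))]
    print(nm,cs,ct,tri(s,cs,t,ct))
    for d,q in((s,qs),(t,qt)):
        P=plane(d,q,z)[:,:2].astype(np.float32)*1000; print(cv2.minAreaRect(P))
o=[]
for d,b in((s,(395,140,445,205)),(t,(410,172,480,222))):
    c=d["img"][b[1]:b[3],b[0]:b[2],::-1];o.append(cv2.resize(c,None,fx=400/c.shape[0]*1.0,fy=400/c.shape[0],interpolation=cv2.INTER_CUBIC)[:,:400])
for d,b in((s,(230,240,280,290)),(t,(205,190,255,240))):
    o.append(cv2.resize(d["img"][b[1]:b[3],b[0]:b[2],::-1],(400,400),interpolation=cv2.INTER_CUBIC))
o=[np.pad(i,((0,0),(0,400-i.shape[1]),(0,0))) for i in o]
cv2.imwrite("pics/c1.png",cv2.resize(np.vstack([np.hstack(o[:2]),np.hstack(o[2:])]),(600,600)))
E
```

```text
block [249.0342 259.0101] [229.0321 214.2172] (array([0.4798, 0.3023, 0.0344]), np.float64(0.002638922660219187))
((471.9251403808594, 303.2345886230469), (51.84907531738281, 70.05619049072266), 16.097402572631836)
((479.2986145019531, 300.60247802734375), (43.33059310913086, 63.94129943847656), 15.521530151367188)
outline [310.4964 246.279 ] [307.6667 231.6667] (array([0.4433, 0.1108, 0.0071]), np.float64(0.04688799905945732))
((469.9706726074219, 126.34610748291016), (95.3348388671875, 73.8142318725586), 79.58087158203125)
((438.22833251953125, 89.2769546508789), (5.109918594360352, 21.105045318603516), 65.70636749267578)
```

View pics/c1.png

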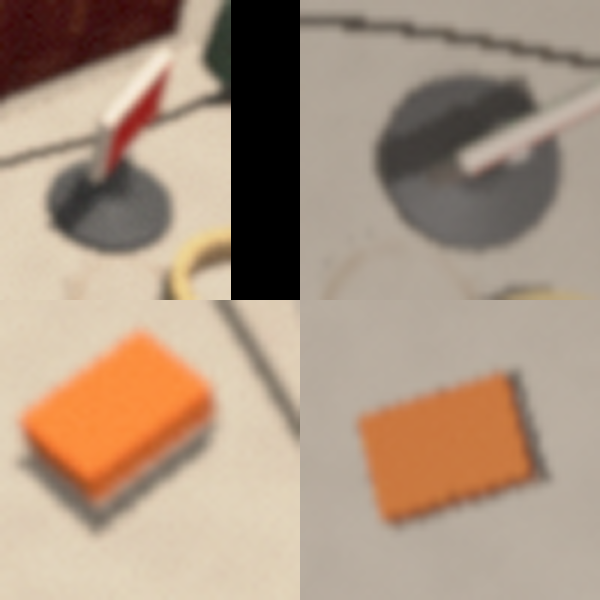

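```bash
python3 - <<'E'
from h import *
np.set_printoptions(precision=4,suppress=True)
s,t=get_image("scene"),get_image("top")
for d,px in((t,[(285,203),(294,218),(282,215),(320,222),(440,200),(450,194),(460,189),(470,185),(430,205),(230,215)]),(s,[(250,258),(258,268),(240,268),(420,165),(415,185)])):
    print([tuple(cv2.cvtColor(d["img"],cv2.COLOR_RGB2HSV)[y,x]) for x,y in px])
# foot-top face in scene: bright part
for vl in (200,235,248):
    c,q=blob(mask(s,(5,150,vl),(18,255,255),(225,240,275,280))); print(vl,c,cv2.minAreaRect(plane(s,q,.045)[:,:2].astype(np.float32)*1000), tri(s,c,t,[229.03,214.2]))
yl=mask(t,(15,80,100),(32,255,255),(262,192,328,244)); n,l=np.where(yl)[::-1]; Q=np.c_[n,l].astype(float)
print(len(Q),cv2.minAreaRect(plane(t,Q,.004)[:,:2].astype(np.float32)*1000),Q.min(0),Q.max(0))
for d,b,nm in((s,(390,140,450,200),"s"),(t,(415,170,495,230),"t")):
    m=mask(d,(0,0,0),(180,70,125),b); c,q=blob(m); P=plane(d,cv2.convexHull(q.astype(np.float32))[:,0],.006); (x,y),r=cv2.minEnclosingCircle(P[:,:2].astype(np.float32)); print("foot",nm,c,x,y,r)
a=cv2.resize(t["img"][165:225,410:490,::-1],(800,600),interpolation=cv2.INTER_CUBIC)
b=cv2.resize(s["img"][140:200,390:450,::-1],(600,600),interpolation=cv2.INTER_CUBIC)
cv2.imwrite("pics/c2.png",cv2.resize(np.hstack([a,b]),(800,343)))
E
```

```text
[(np.uint8(22), np.uint8(104), np.uint8(179)), (np.uint8(5), np.uint8(11), np.uint8(142)), (np.uint8(10), np.uint8(11), np.uint8(142)), (np.uint8(14), np.uint8(19), np.uint8(151)), (np.uint8(8), np.uint8(63), np.uint8(121)), (np.uint8(11), np.uint8(49), np.uint8(168)), (np.uint8(12), np.uint8(44), np.uint8(179)), (np.uint8(16), np.uint8(37), np.uint8(166)), (np.uint8(13), np.uint8(16), np.uint8(110)), (np.uint8(12), np.uint8(173), np.uint8(202))]
[(np.uint8(13), np.uint8(191), np.uint8(252)), (np.uint8(19), np.uint8(46), np.uint8(139)), (np.uint8(9), np.uint8(168), np.uint8(144)), (np.uint8(13), np.uint8(56), np.uint8(225)), (np.uint8(20), np.uint8(17), np.uint8(92))]
200 [249.0174 257.8354] ((474.9084167480469, 302.1302795410156), (49.02199172973633, 69.7351303100586), 14.319833755493164) (array([0.4795, 0.3015, 0.0392]), np.float64(0.0016957645810296946))
235 [248.7703 257.147 ] ((477.60003662109375, 301.59246826171875), (43.73051834106445, 67.0003433227539), 16.284286499023438) (array([0.4795, 0.3013, 0.0418]), np.float64(0.00053674054844507))
248 [248.7958 256.6211] ((479.1695251464844, 300.5396423339844), (41.3011474609375, 64.08667755126953), 16.33419418334961) (array([0.4793, 0.3009, 0.044 ]), np.float64(0.00018542934345879095))
225 ((471.2958068847656, 128.3938751220703), (95.15950775146484, 75.99073028564453), 80.3094253540039) [276. 202.] [312. 233.]
foot s [418.0909 184.6464] 0.5144256949424744 -0.2752774953842163 0.042422499507665634
foot t [436.7939 198.7649] 0.5167975425720215 -0.27533891797065735 0.04361354932188988
```

View pics/c2.png

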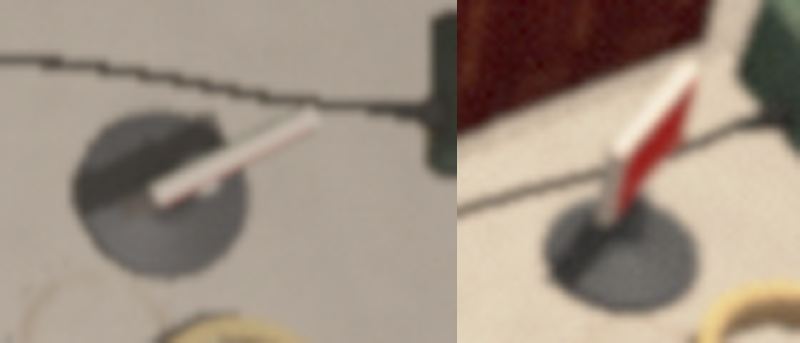

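```bash
cat >> h.py <<'E'
def tilt(az,beta,sgn):  # tool x points azimuth az, beta below horizontal; jaw axis horizontal, sign sgn
    x=np.array([np.cos(az)*np.cos(beta),np.sin(az)*np.cos(beta),-np.sin(beta)])
    z=sgn*np.array([-np.sin(az),np.cos(az),0]);return R.from_matrix(np.c_[x,np.cross(z,x),z]).as_quat()
def ax(q): return R.from_quat(q).as_matrix()[:,0]
rad=np.radians
E
python3 - <<'E'
from h import *
np.set_printoptions(precision=3,suppress=True)
s,t=get_image("scene"),get_image("top")
n,ne=tri(s,(416.9,166.9),t,(437.5,199.1));f,fe=tri(s,(431,151.7),t,(465.3,185.5));print("tile",n,ne,f,fe,(n+f)/2,np.degrees(np.arctan2(*(n-f)[1::-1])),np.linalg.norm(n-f))
bs=cv2.findContours
print("plate h",tri(s,proj(s,[.4700,.1263,.004])[0],t,proj(t,[.4713,.1284,.004])[0]))
def show(nm,p,q):
    j=ik(p,q); print(nm,None if j is None else np.array(j))
B=rad(106); b=np.array([.479,.301,.034])
for az in (106,-74):
  for sg in (1,-1):
    q=tilt(rad(az),rad(45),sg)
    for z in (0,.18): show(("pick",az,sg,z),b+ax(q)*grasp_offset+[0,0,z],q)
for az in (80,-100):
  for sg in (1,-1):
    q=tilt(rad(az),rad(45),sg)
    for z in (0,.18): show(("plate",az,sg,z),np.array([.4705,.1275,.018])+ax(q)*.008+[0,0,z],q)
for yaw in (-180,-90,0,90): show(("tile",yaw),[.515,-.275,.085],down(rad(yaw)))
E
```

```text
tile [ 0.497 -0.241  0.108] 0.0010500342559552856 [ 0.529 -0.314  0.11 ] 0.0011603595788981893 [ 0.513 -0.278  0.109] 113.77887111128256 0.0799455162175222
plate h (array([0.47 , 0.127, 0.005]), np.float64(0.0024381489966771044))
('pick', 106, 1, 0) [-0.045  0.896 -0.264  1.891 -1.003  0.705 -2.19 ]
('pick', 106, 1, 0.18) [-0.119  0.556 -0.168  1.9   -0.91   0.949 -2.476]
('pick', 106, -1, 0) [ 0.272  1.02  -0.694  1.872 -0.423  0.512  0.495]
('pick', 106, -1, 0.18) [ 0.382  0.725 -0.86   1.871 -0.386  0.745  0.241]
('pick', -74, 1, 0) [-0.512  1.11  -0.681  1.562  1.092  1.572 -1.371]
('pick', -74, 1, 0.18) [-0.371  0.926 -0.943  1.557  1.058  1.841 -1.267]
('pick', -74, -1, 0) [-0.308  1.327 -1.084  1.549  1.376  1.886  1.685]
('pick', -74, -1, 0.18) [-0.392  0.905 -0.9    1.559  1.034  1.814  1.888]
('plate', 80, 1, 0) [ 0.405  0.866 -0.341  2.141 -1.294  0.551 -1.889]
('plate', 80, 1, 0.18) [ 0.127  0.43  -0.012  2.171 -1.131  0.888 -2.294]
('plate', 80, -1, 0) [ 0.717  0.998 -0.723  2.125 -0.718  0.295  0.777]
('plate', 80, -1, 0.18) [ 0.705  0.535 -0.716  2.139 -0.78   0.649  0.551]
('plate', -100, 1, 0) [-0.557  0.96  -0.165  1.701  0.645  1.246 -1.326]
('plate', -100, 1, 0.18) [-0.228  0.759 -0.647  1.691  0.766  1.65  -1.35 ]
('plate', -100, -1, 0) [ 0.017  1.321 -1.085  1.665  1.241  1.857  1.45 ]
('plate', -100, -1, 0.18) [ 0.013  0.96  -1.078  1.677  0.971  1.893  1.612]
('tile', -180) [ 0.164  0.655  0.34   1.834 -0.319  0.706 -2.458]
('tile', -90) [ 0.41   0.63   0.005  1.819 -0.005  0.693 -1.153]
('tile', 0) [ 0.621  0.648 -0.28   1.805  0.255  0.724  0.203]
('tile', 90) [ 0.838  0.71  -0.586  1.792  0.526  0.8    1.559]
```

The tile top triangulates to about z = 0.109 and the plate to about z = 0.005, both matching the text. The tile lies at 113.8° with red to the front. The plan has three steps:
1. Grip the foot with the tool at 45° and roll half a turn, which stands the block on its end.
2. Grip it again from the opposite side and roll again, so it lands foot down on the plate.
3. Swivel the tile.

```bash
cat >> h.py <<'E'
def guarded(p,q,dz_max,df=3.0,step=.0015):
    move_l(p,q,feed=.1); f0=sense()["wrist_force"][2]; n=0
    while n*step<dz_max:
        n+=1; move_l(np.array(p)-[0,0,n*step],q,feed=.02); f=sense()["wrist_force"][2]
        if f-f0>df: break
    print("guarded: down",n*step,"df",f-f0); return np.array(p)-[0,0,n*step]
def shot(nm,box_s,box_t):
    o=[]
    for d,(x,y,w) in ((get_image("scene"),box_s),(get_image("top"),box_t)):
        o.append(cv2.resize(d["img"][y:y+w,x:x+w,::-1],(400,400),interpolation=cv2.INTER_CUBIC))
    cv2.imwrite(f"pics/{nm}.png",np.hstack(o))
E
python3 - <<'E'
from h import *
np.set_printoptions(precision=4,suppress=True)
q=tilt(rad(106),rad(45),1); g=np.array([.479,.301,.034]); p=g+ax(q)*grasp_offset
reach(p+[0,0,.22],q); s=sense();print(s["time"],s["joint_positions"])
move_l(p-ax(q)*.09,q,feed=.25); move_l(p,q,feed=.12)
print(sense()["wrist_force"]); grip(0.0,30); pause(.3); s=sense(); print(s["time"],s["width"]*.088,s["wrist_force"])
move_l(p+[0,0,.2],q,feed=.25); s=sense(); print(s["width"]*.088,s["wrist_force"],s["time"])
shot("a1",(190,180,120),(180,140,130))
E
```

```text
3.5833 [-0.1246  0.4928 -0.1584  1.8808 -0.8824  1.0052 -2.5459]
[-0.2487 -0.8534  0.2705]
6.2583 0.050377296741210435 [-0.1639 -1.1673  2.1932]
0.05071490862113956 [-0.3682  0.1295 -2.9986] 7.2083
```

View pics/a1.png

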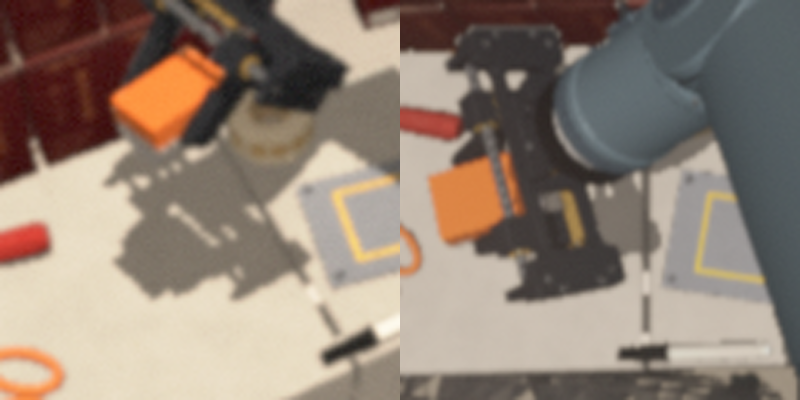

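The block is held: the width is 50.5 mm, about 3 N hangs on the wrist, and the foot sits between the fingers. Next I roll it and stand it on its end.

```bash
python3 - <<'E'
from h import *
np.set_printoptions(precision=4,suppress=True)
j=np.array(sense()["joint_positions"]); j[6]+=np.pi; move_joints(j)
q=tilt(rad(106),rad(45),-1); s=sense(); print("angle err",(R.from_quat(q).inv()*R.from_quat(s["orientation"])).magnitude(),s["time"],s["width"]*.088)
g=np.array([.479,.301,.043]); p=g+ax(q)*grasp_offset
move_l(p+[0,0,.03],q,feed=.25)
e=guarded(p,q,.02); print(e-ax(q)*grasp_offset)
grip(1.0); pause(.2); print(sense()["wrist_force"])
move_l(e-ax(q)*.12,q,feed=.25); move_l(e-ax(q)*.12+[0,0,.1],q,feed=.3); print(sense()["time"])
shot("a2",(200,190,110),(180,160,110))
E
```

```text
angle err 0.003604755717058279 9.9583 0.050953276140629736
guarded: down 0.0075 df 4.835043212568001
[0.479  0.301  0.0355]
[-0.2391  0.2085 -0.2268]
14.4583
```

View pics/a2.png

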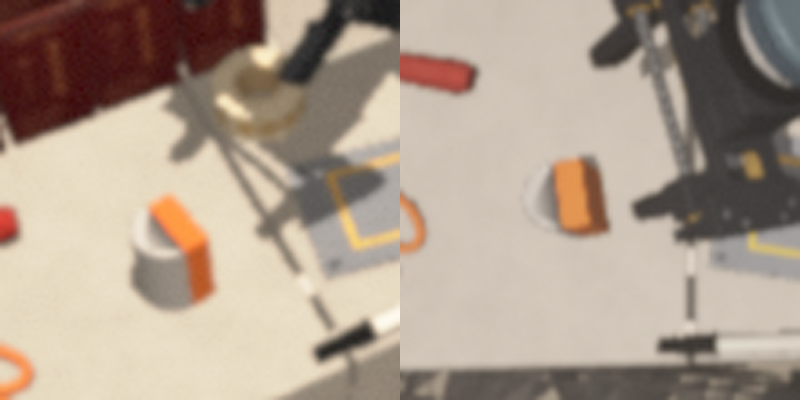

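It stands on its end with the foot facing −y, as planned. Next I check the strip position in the top view and grip again from the opposite side.

```bash
python3 - <<'E'
from h import *
np.set_printoptions(precision=4,suppress=True)
s=sense(); move_l(np.array(s["position"])+[0,0,.09],feed=.3)
t=get_image("top"); sc=get_image("scene")
res=[]
for d,b,v in((t,(218,196,242,230),195),(sc,(236,238,262,276),235)):
    c,qq=blob(mask(d,(5,140,v),(18,255,255),b)); r=cv2.minAreaRect(plane(d,qq,.07)[:,:2].astype(np.float32)*1000); print(c,r); res.append(c)
print("strip",tri(t,res[0],sc,res[1]))
q=tilt(rad(-74),rad(45),1); h=np.array([np.cos(rad(106)),np.sin(rad(106)),0])
c=np.array([.479,.301,.043])+h*.0045; p=c+ax(q)*.008
reach(p+[0,0,.24]-ax(q)*.04,q); s=sense(); print(s["time"],s["joint_positions"],s["position"])
E
```

```text
[226.6833 213.2637] ((478.73675537109375, 300.85504150390625), (46.96073532104492, 18.16286277770996), 9.03336238861084)
[248.6101 251.1838] ((477.4128723144531, 299.792236328125), (47.074058532714844, 17.296205520629883), 12.945982933044434)
strip (array([0.4782, 0.3003, 0.0692]), np.float64(0.0018021458743213762))
16.4167 [-0.9437  0.6275 -0.0804  1.4593  0.5944  1.6488 -0.8831] [0.4721 0.3253 0.305 ]
```

```bash
python3 - <<'E'
from h import *
np.set_printoptions(precision=4,suppress=True)
q=tilt(rad(-74),rad(45),1); h=np.array([np.cos(rad(106)),np.sin(rad(106)),0])
c=np.array([.479,.3005,.043])+h*.0045; p=c+ax(q)*.008
move_l(p-ax(q)*.1,q,feed=.3); move_l(p,q,feed=.12); print(sense()["wrist_force"])
grip(0.0,30); pause(.3); s=sense(); print(s["width"]*.088,s["wrist_force"])
move_l(p+[0,0,.2],q,feed=.25)
j=np.array(sense()["joint_positions"]); print(j); j[6]+=np.pi; move_joints(j)
q=tilt(rad(-100),rad(45),-1); h=np.array([np.cos(rad(80)),np.sin(rad(80)),0])
c=np.array([.4705,.1275,.0185])+h*.008; p=c+ax(q)*.008
reach(p+[0,0,.13],q); s=sense(); print(s["time"],s["width"]*.088,s["joint_positions"],s["wrist_force"])
shot("a3",(220,150,130),(210,130,130))
E
```

```text
[-0.2292 -0.3573  0.0715]
0.05084461971328224 [ 0.8983  1.1178 -0.5509]
[-0.9173  0.675  -0.0735  1.5593  0.6129  1.5108 -0.9397]
23.575 0.050590869417070236 [-0.7003  0.741   0.0197  1.7154  0.4817  1.3526  2.018 ] [-0.5837  0.1966 -1.3759]
```

View pics/a3.png

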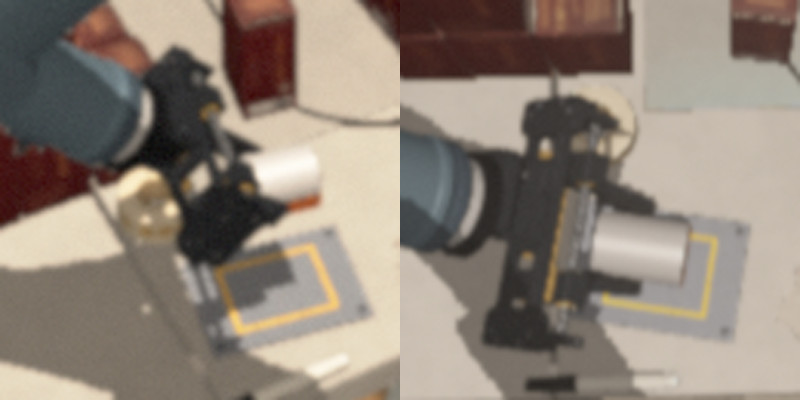

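```bash
python3 - <<'E'
from h import *
t=get_image("top");s=get_image("scene")
print("roll",plane(t,[(273,170)],.033),plane(s,[(271,213)],.033))
q=tilt(rad(-100),rad(45),-1);M=R.from_quat(q).as_matrix();p=np.array([.4705,.1275,.0185])+.008*np.array([np.cos(rad(80)),np.sin(rad(80)),0])+ax(q)*.008
for b in (.064,.10,.15):
  for zz in(.0615,.094):
    print(b,zz,[np.round(p-b*M[:,0]+y*M[:,1]+sg*zz*M[:,2],3) for sg in(1,-1) for y in (-.0375,.0375)])
E
```

```text
roll [[0.60148429 0.18345751 0.033     ]] [[0.59746866 0.18214772 0.033     ]]
0.064 0.0615 [array([0.423, 0.211, 0.032]), array([0.414, 0.159, 0.085]), array([0.544, 0.19 , 0.032]), array([0.535, 0.138, 0.085])]
0.064 0.094 [array([0.391, 0.217, 0.032]), array([0.382, 0.165, 0.085]), array([0.576, 0.184, 0.032]), array([0.567, 0.132, 0.085])]
0.1 0.0615 [array([0.427, 0.236, 0.057]), array([0.418, 0.184, 0.11 ]), array([0.548, 0.215, 0.057]), array([0.539, 0.163, 0.11 ])]
0.1 0.094 [array([0.395, 0.242, 0.057]), array([0.386, 0.19 , 0.11 ]), array([0.58 , 0.209, 0.057]), array([0.571, 0.157, 0.11 ])]
0.15 0.0615 [array([0.433, 0.271, 0.092]), array([0.424, 0.219, 0.145]), array([0.554, 0.25 , 0.092]), array([0.545, 0.197, 0.145])]
0.15 0.094 [array([0.401, 0.277, 0.092]), array([0.392, 0.224, 0.145]), array([0.587, 0.244, 0.092]), array([0.577, 0.192, 0.145])]
```

Lowering here would bring the gripper's body corner within about 1 mm of the label roll. I will yaw half a turn and place the block from the −y side, where only the low ink pad and marker lie beneath.

```bash
python3 - <<'E'
from h import *
np.set_printoptions(precision=4,suppress=True)
q=tilt(rad(80),rad(45),-1); h=-np.array([np.cos(rad(80)),np.sin(rad(80)),0])
c=np.array([.4705,.1275,.0185])+h*.008; p=c+ax(q)*.008
s=sense(); move_l(np.array(s["position"])+[0,0,.1],feed=.3)
reach(p+[0,0,.2],q); s=sense(); print(s["time"],s["joint_positions"],s["width"]*.088)
t=get_image("top");sc=get_image("scene")
print("pad",plane(t,[(363,247)],.014),"marker",plane(t,[(252,254),(299,254)],.01))
print([ik(p+[0,0,z],q) is not None for z in(.1,.03,0)])
shot("a4",(240,140,130),(230,140,130))
E
```

```text
25.6 [ 0.4373  0.4151 -0.3621  2.1437 -0.9602  0.8171  0.6914] 0.050906846669786475
pad [[ 0.3845 -0.059   0.014 ]] marker [[0.3726 0.2445 0.01  ]
 [0.3697 0.1159 0.01  ]]
[True, True, True]
```

View pics/a4.png

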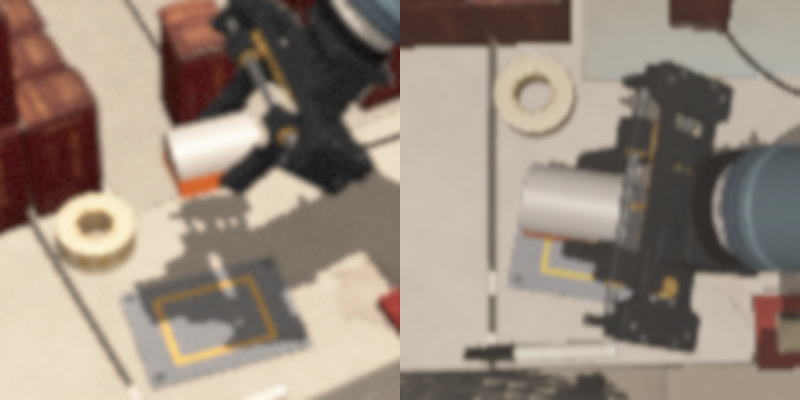

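The block is held metal up, foot down, and the way below is clear. Now I place it.

```bash
python3 - <<'E'
from h import *
np.set_printoptions(precision=4,suppress=True)
q=tilt(rad(80),rad(45),-1); h=-np.array([np.cos(rad(80)),np.sin(rad(80)),0])
c=np.array([.4705,.1275,.0185])+h*.008; p=c+ax(q)*.008
move_l(p+[0,0,.04],q,feed=.2)
e=guarded(p+[0,0,.006],q,.011); print(e-p)
grip(1.0); pause(.2); s=sense(); print(s["wrist_force"],s["width"])
move_l(e-ax(q)*.1,q,feed=.2); move_l(e-ax(q)*.1+[0,0,.15],q,feed=.3); s=sense(); print(s["time"],s["position"])
reach([.50,-.20,.25],down(rad(-110))); print(sense()["time"])
t=get_image("top");sc=get_image("scene")
for d,b in((t,(262,192,328,244)),(sc,(270,220,345,268))):
    c,qq=blob(mask(d,(3,150,90),(14,255,255),b)); print("orange visible",c,cv2.minAreaRect(plane(d,qq,.014)[:,:2].astype(np.float32)*1000))
shot("a5",(265,200,80),(255,180,80))
E
```

```text
guarded: down 0.003 df 3.9476603921997517
[0.    0.    0.003]
[ 0.0707 -0.1034  0.7133] 0.9974892021492668
29.9417 [0.4572 0.0564 0.2357]
31.9083Traceback (most recent call last):
  File "<stdin>", line 12, in <module>
  File "h.py", line 21, in blob
    c,_=cv2.findContours(m,cv2.RETR_EXTERNAL,cv2.CHAIN_APPROX_NONE);c=max(c,key=cv2.contourArea)
                                                                      ~~~^^^^^^^^^^^^^^^^^^^^^^^
ValueError: max() iterable argument is empty
```

```bash
python3 - <<'E'
from h import *
shot("a5",(265,200,80),(255,180,80))
E
```

```text
(no output)
```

View pics/a5.png

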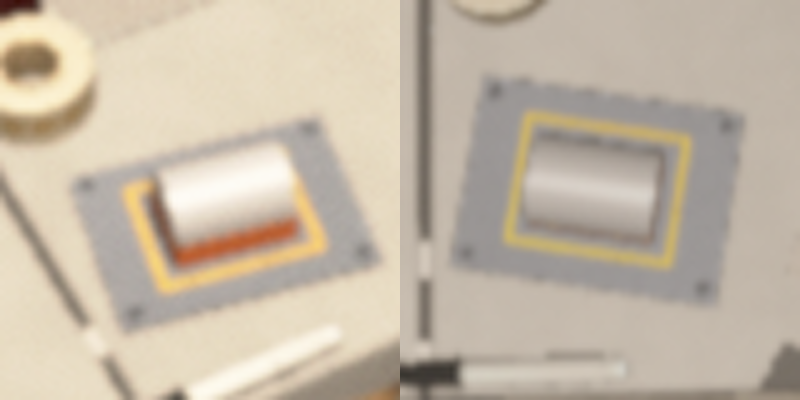

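The block lies foot down inside the outline, centred and parallel to it, and it is released. Now the tile: I grip it on its axis and turn joint 7 by half a turn.

```bash
python3 - <<'E'
from h import *
np.set_printoptions(precision=4,suppress=True)
P=np.array([.515,-.276,.09]); y0=rad(-156.2)
reach(P+[0,0,.11],down(y0)); move_l(P,down(y0),feed=.2); s=sense(); j=np.array(s["joint_positions"]); print(s["time"],j,s["wrist_force"])
grip(0.0,10); pause(.2); s=sense(); print("w",s["width"]*.088,s["wrist_force"],s["wrist_torque"])
for k in (.5,1,1.02):
    jj=j.copy(); jj[6]+=np.pi*k; move_joints(jj); s=sense(); print(k,s["width"]*.088,s["wrist_force"],s["wrist_torque"],s["time"])
pause(.3); grip(1.0); pause(.1)
move_l(P+[0,0,.12],feed=.2); 
reach([.42,-.45,.30],down(y0+np.pi)); print(sense()["time"])
shot("a6",(385,135,75),(405,155,80))
E
```

```text
33.425 [ 0.2386  0.6327  0.2384  1.826  -0.2173  0.7064 -2.1268] [ 0.1012 -0.7745  0.8649]
w 0.010104157091358342 [-5.645  -0.7861  4.0918] [-0.1127  1.1522  0.0425]
0.5 0.01009414755762828 [-3.967  -2.4076 -5.2553] [-0.4011  0.9374 -0.017 ] 36.1833
1 0.016067792268743754 [-7.1347  3.2308 -0.8532] [ 0.6954  1.2682 -0.4582] 37.5833
1.02 0.017687801520981664 [-8.2547  4.9968 -0.0974] [ 0.8665  1.349  -0.4772] 37.8333
40.9583
```

View pics/a6.png

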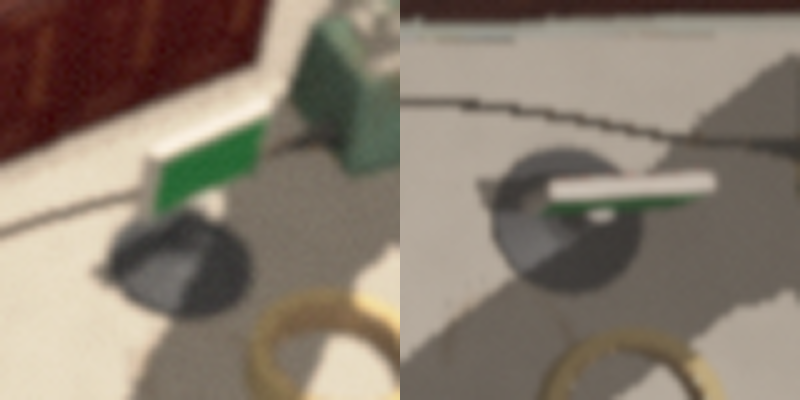

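The green face is now to the front. The tile stopped after about 160° with a firm −0.47 N m on the wrist, so it must have started about 20° off its zero stop. I measure its angle and push it gently once more to confirm it is at the stop.

```bash
python3 - <<'E'
from h import *
np.set_printoptions(precision=4,suppress=True)
sc,t=get_image("scene"),get_image("top")
n,ne=tri(sc,(413,164.5),t,(434.5,191.9));f,fe=tri(sc,(435.1,154.2),t,(467.1,191.1)); a=np.degrees(np.arctan2(*(n-f)[1::-1])); print(n,ne,f,fe,(n+f)/2,a)
P=np.array([.515,-.276,.09]); y=rad(a-90-2)
reach(P+[0,0,.11],down(y)); move_l(P,down(y),feed=.2)
grip(0.0,10); pause(.2); s=sense(); j=np.array(s["joint_positions"]); print("w",s["width"]*.088,s["wrist_torque"],j[6])
for k in (1,2,3,4,5,6):
    jj=j.copy(); jj[6]+=rad(2*k); move_joints(jj); s=sense(); print(2*k,s["width"]*.088,s["wrist_torque"],s["time"])
    if s["width"]*.088>.0125: break
pause(.2); grip(1.0); pause(.1)
move_l(P+[0,0,.12],feed=.2); reach([.42,-.45,.30],down(y)); print(sense()["time"])
shot("a7",(385,135,75),(405,155,80))
t=get_image("top"); cv2.imwrite("pics/full.png",t["img"][:,:,::-1])
E
```

```text
[ 0.5153 -0.2385  0.1037] 0.003498895565378531 [ 0.5145 -0.3178  0.1107] 0.0019226161055292293 [ 0.5149 -0.2782  0.1072] 89.46127806732777
w 0.009865900584467001 [0.346  0.9121 0.0492] 0.6198602174495971
2 0.009582581367234558 [0.0851 0.094  0.0575] 44.3583
4 0.009676200888390205 [ 0.153   0.2005 -0.0047] 44.6083
6 0.009916807149137584 [ 0.2297  0.3078 -0.1853] 44.8583
8 0.010360814762852189 [ 0.2491  0.2927 -0.2117] 45.1083
10 0.010932682733223398 [ 0.2379  0.3294 -0.1608] 45.3583
12 0.011584138987138804 [ 0.371   0.3474 -0.2839] 45.6083
48.725
```

View pics/a7.png

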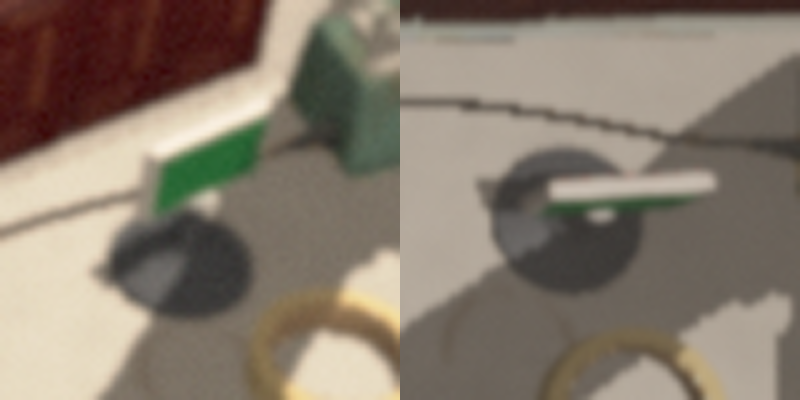

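View pics/full.png

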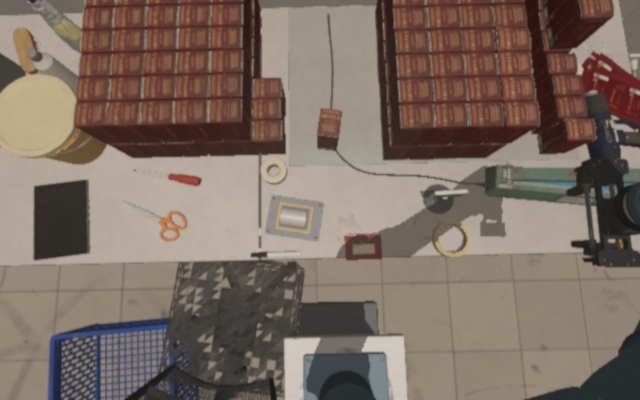

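```bash
python3 - <<'E'
from h import *
s=sense(); print(s["wrist_force"],s["time"]); finish_job()
E
```

```text
[-0.7749926   0.24165286 -0.09602757] 48.875
the job is handed in; nothing more can be done
```

The job is done and handed in at 48.9 s of the 72 s allowed. I used 11 of the 12 pictures.

- **Block:** I gripped the foot at 45° and rolled it to stand on its end. I then gripped it again from the opposite side, rolled it, set it on the plate and let go. I placed it from the −y side, because the other way would have brought the gripper's body within about 1 mm of the label roll. The last close pictures show it foot down, metal up, lengthwise and centred in the yellow outline to within a few millimetres.
- **Tile:** I gripped it at its axis after the block was released, and turned it counter-clockwise until it held firm, so green now faces the robot. A second push met 0.2–0.28 N m, against about 0.025 N m of friction, and left the tile unmoved, so I take it to be at its stop.
- **Bystanders:** the carton, ink pad, label roll and marker look unmoved in the last overall view, and the wrist force was near zero at the end.

**Checks that disagreed or failed:**
- The tile turned only about 160° before the stop. It measured 113.8° at the start and about 90° at the end, where I had expected 113.8° again. I believe it started about 20° off its zero stop.
- On the plate, contact came 3 mm higher than I had calculated, and the pictures show the block lying flat.
- My numeric colour check of the placed block failed because the mask came up empty, so its position there was judged from the picture only.

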